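# Take the template off a carved block and put both away

## Task

Lift the aluminium template by its red handle straight up off the jig's two dowels, keeping it level until it is clear, then lay it flat on the sloping blue rest, centred side to side, with one long edge against the yellow ledge at the foot; keep hold of it until it lies on the slope. Then take the carved wooden block out of the jig and set it down, carved face up and not dropped, on the middle of the drying rack, lying straight across both green bearers. Leave all the other things on the bench where they are.

Things in the scene. Friction and masses are not known exactly. Their poses are not given: they have to be found in the camera images.
- jig: Fixed jig (all in mm); origin at the middle of its underside, z up, y lengthwise. Base 130 (x) x 200 (y) x 14 mm high. Mid plinth 38 x 96 mm, top at z 30, holds the block; a cleat at each end (y 52 to 57, 40 wide, top z 40). Dowels at x 0, y +-68: 18 mm shoulder up to z 60, then a 10 mm pin up to z 82. Stands in any of three places, turned up to 0.25 rad.
- plate_grip (a point): Red handle of the loose template, at the height to grip. z normal to the plate, y lengthwise. Plate 90 (x) x 170 (y) x 8 mm, underside 30 mm below this point, 11.5 mm holes at y +-68. Handle 50 (x) x 18 (y) mm, from 22 mm below to 14 above this point: grip its 18 mm. 0.2 to 0.4 kg. Starts on the dowels' shoulders, axes as the jig's, this point 90 mm high; clears the pins after rising 22 mm.
- slope: Blue board of the fixed rest, tilted 25 degrees, its low side towards the robot. z: outward normal of its face; x: up the slope; y: level, along the ledge. Origin on the face, 55 mm above the bench, where the template underside's middle belongs. Board x -57 to 73, y +-100 mm, top edge 86 mm high. Ledge face at x -45, 12 mm proud of the board. In any of the three places, turned up to 0.25 rad.
- block_mid (a point): Centre (half-way up) of the loose carved wooden block, 56 (x) x 100 (y) x 26 (z) mm, carved face +z, 0.1 to 0.19 kg. Starts on the jig's plinth under the template, 43 mm above the bench, its length along the jig's y, overhanging the plinth by 9 mm on each long side. Grip it across its 56 mm.
- rack_top (a point): Middle of the fixed drying rack, level with its bearers' tops, 22 mm above the bench; z up, y lengthwise. Board 120 (x) x 170 (y) x 8 mm; two green bearers along x, 100 long, 12 wide, 14 tall, at y +-30 mm. The block belongs with its middle over this point, its length along y, underside on the bearers. In any of the three places, turned up to 0.25 rad.
There are look-alikes about, which are no part of the job. Leave any turquoise look-alike of the part that bears block_mid alone.

How it is judged:
On the way, in this order (a step that is already met when the one before it is completed fails the run):
1. the template is held level, wholly above the dowels (z of plate_grip in the frame of jig above 0.114 m and angle between plate_grip's own z axis and vertical below 0.12 rad and contact force between the fingers and plate above 0.5 N), for 0.05 s.
2. the template, still held, lies on the sloping rest (angle between the z axis of plate_grip and the z axis of slope, either way round below 0.15 rad and z of plate_grip in the frame of slope below 0.045 m and contact force between the fingers and plate above 0.5 N and contact force between plate and rest above 0.3 N), for 0.05 s.
3. the block, still held, touches the rack while the template lies on its rest (horizontal distance between block_mid and rack_top below 0.035 m and contact force between the fingers and block above 0.5 N and contact force between block and rack above 0.3 N and angle between the z axis of plate_grip and the z axis of slope, either way round below 0.1 rad and angle between the y axis of plate_grip and the y axis of slope, either way round below 0.12 rad and z of plate_grip in the frame of slope between 0.022 and 0.036 m and x of plate_grip in the frame of slope between -0.008 and 0.009 m and y of plate_grip in the frame of slope between -0.025 and 0.025 m), for 0.05 s.
At the end, for the whole second after the job is handed in: Template flat on the slope (6 degrees), length along the ledge, lower edge within 8 mm of the ledge, centre within 25 mm of the middle; block carved face up on both bearers, within 25 mm and 0.2 rad of the rack's middle and length; both released, at rest (angle between the z axis of plate_grip and the z axis of slope, either way round below 0.1 rad and angle between the y axis of plate_grip and the y axis of slope, either way round below 0.12 rad and z of plate_grip in the frame of slope between 0.022 and 0.036 m and x of plate_grip in the frame of slope between -0.008 and 0.009 m and y of plate_grip in the frame of slope between -0.025 and 0.025 m and horizontal distance between block_mid and rack_top below 0.025 m and angle between block_mid's own z axis and vertical below 0.1 rad and angle between the y axis of block_mid and the y axis of rack_top, either way round below 0.2 rad and z of block_mid in the frame of rack_top between 0.008 and 0.018 m and linear speed of each of plate, block below 0.02 m/s and contact force between the fingers and plate below 0.1 N and contact force between the fingers and block below 0.1 N); the robot touches nothing.
It fails at once if the template tilts more than 7 degrees while on the dowels (z of plate_grip in the frame of jig below 0.112 m and horizontal distance between plate_grip and jig below 0.05 m and angle between plate_grip's own z axis and vertical above 0.12 rad).
It fails at once if another thing on the bench is shifted more than 30 mm or knocked over (distance of any of chisel_a, chisel_b, mallet, glue, paint_a, paint_b, calculator, sander from where it was at the start of the episode above 0.03 m or angle between any of chisel_a, chisel_b, mallet, glue, paint_a, paint_b, calculator, sander's own z axis and vertical above 0.6 rad).
It also fails if it takes over 61 s, if anything falls off the work surface, if the arm or the gripper's body presses on something with over 40 N, if the wrist force passes 120 N, or if a joint passes its speed limit or range.

## Robot

A 6-joint arm with a two-finger parallel gripper is mounted at the origin on the work surface. World frame = base frame: x ahead of the robot, y to its left, z up, the work surface at z = 0. Lengths are in m, angles in rad, forces in N, time in s.
With the tool pointing down it reaches from about 0.375 to 0.9 m from the base axis. Payload 3.1 kg.
Tool frame: the origin (TCP) lies midway between the tips of the shut fingers; the grasp point (between the pads) lies 19 mm behind it (manip.grasp_offset is the distance from the TCP to the grasp point, in m); z points along the fingers, y is the line along which they close (so a half turn about z gives the same grasp; the last joint's range is limited). The gripper opens to 85 mm and grips with 20 to 120 N. Pads are 22 mm wide; open, the fingers measure 114 mm over their backs; the gripper's body (76 mm by 85 mm) begins 54 mm behind the grasp point. The pads swing forward as they close: fully open they stand 13 mm farther back than shut.
Start: joints at [1.085, 0.527, 1.433, -0, 1.181, -0.178], TCP at [0.189, 0.596, 0.231] pointing down, gripper open.
Joint ranges: [-3.08, 3.08], [-0.75, 2.2], [0.22, 2.44], [-1.43, 4.57], [0, 2.65], [-2.85, 2.85]. Speed limits (rad/s): [2.79, 2.79, 3.14, 3.14, 3.14, 3.14].

## Interface

Orientations are given as a unit quaternion [x, y, z, w].
In Python, from station import sensors, cams, order, manip gives the robot as it stands.
- The arm moves only by the tool move_arm, never from a script. Its argument "targets" is a list of rows, each an object of numbers: "dx", "dy", "dz": the shift along the world's x, y, z normalised to -1 to 1, where 1 is 25 mm; "rx", "ry", "rz": the turn, a rotation vector about the world's x, y, z normalised to -1 to 1, where 1 is 30 degrees. A call has exactly 10 rows; each row shifts and turns the commanded pose from where the row before left it; what a row does not reach is not made up. A row lasts 1/8 s, in which the tool goes at most 62.5 mm and 10.7 degrees, less where a joint would pass 70% of its speed; a pose out of reach is approached as far as the arm can. A call with a number of a shift or a turn outside -1 to 1 is refused whole. A call with a gripper value outside its range is refused whole. "claw" is the opening in per cent of the stroke, from 0 (shut) to 100 (fully open), set as the call begins (left out, the last holds). The fingers move at their own pace and stop on an object; "newtons" is the grip in N (left out, the last holds). Time passes only in rows, so rows that do not move let the fingers close, or fill a call up. It gives the time, the measured TCP pose, the force, the opening and the grip force at its end, in the units of the state.
- sensors.sense(): the state, without advancing time (a new reading comes with each control period).
- cams.snapshot(name): name is "scene" or "top"; returns the picture (384x512x3 uint8, red, green, blue); there is no depth.
- cams.camera_model(name): a dict with "fx", "fy", "cx", "cy" (pixels), "extrinsics" (4x4, takes a point from world to camera coordinates). Camera axes: x right, y down, z forward; pixel columns grow to the right and rows downward; lengths in m; the calibration is good to about 2 mm. A picture is of the moment at which its call begins. camera_model takes no time and is no camera call.
- order.sign_off(): hands the job in; it is judged then, once.
The state is a dict: "t": time; "q": joint angles; "qd": joint speeds; "tau": joint torques, N m; "tcp_pos": TCP position; "tool_rot": TCP orientation; "force": force on the tool from outside, world axes, zero at the start; "ft_torque": the same for the moment, N m; "finger_gap": opening from 0.0 (shut) to 1.0 (fully open); "gripper_force": force on a finger pad.
Only numpy, scipy, OpenCV 4.12 (cv2) and the standard library are available. Lean on these libraries where they do the work, as an engineer would, in place of code of your own. Each camera call takes 0.05 s, during which the arm holds its last target. There are 200 camera calls.

## Working session

There is one attempt and no reset: what is moved stays moved. The work goes in short steps, Python scripts to look and compute and a tool call to move; the robot and the scene stay as the last step left them, time stands still between calls to the robot, and variables do not carry over. Pictures are saved under pics/ and viewed, at most 11 in all, crops included, and the job is handed in when it is done.

Besides the shell and the picture viewer there is one more tool, called by a JSON object that holds its "method" and its "body", one argument or row to a line. move_arm: Moves the arm, as the interface text tells. Scaled input: -1 to 1 covers 25 mm each way for a shift and 30 degrees each way for a turn. Its arguments: {"type":"object","properties":{"targets":{"type":"array"},"claw":{"type":"number"},"newtons":{"type":"number"}},"required":["targets"]}

```bash
mkdir -p pics; python3 - <<'E'
from station import sensors,cams
import cv2,numpy as np
s=sensors.sense();print(s['t'],s['tcp_pos'],s['tool_rot'],s['finger_gap'])
for n in("scene","top"):
    im=cams.snapshot(n);cv2.imwrite(f"pics/{n}0.png",cv2.resize(im[:,:,::-1],(800,600),interpolation=cv2.INTER_CUBIC))
    m=cams.camera_model(n);E=np.array(m['extrinsics']);print(n,m['fx'],m['cx'],m['cy'],-E[:3,:3].T@E[:3,3]);print(E.round(3))
E
```

```text
0.0 [0.18836379 0.59518108 0.23032757] [ 1.52786054e-01  9.88258683e-01 -1.03336461e-03 -3.60796845e-04] 0.9989353078185836
scene 424.4517649823541 256.53393392060735 195.51112444306648 [ 0.89301144 -0.54879348  0.70215033]
[[ 0.764  0.645  0.021 -0.343]
 [ 0.428 -0.482 -0.765 -0.11 ]
 [-0.483  0.593 -0.644  1.209]
 [ 0.     0.     0.     1.   ]]
top 404.3261498355233 250.1963902598166 192.11146345811588 [0.24253328 0.0420581  1.08007578]
[[ 0.006 -1.     0.018  0.021]
 [-0.983 -0.009 -0.183  0.437]
 [ 0.183 -0.017 -0.983  1.018]
 [ 0.     0.     0.     1.   ]]
```

View pics/top0.png

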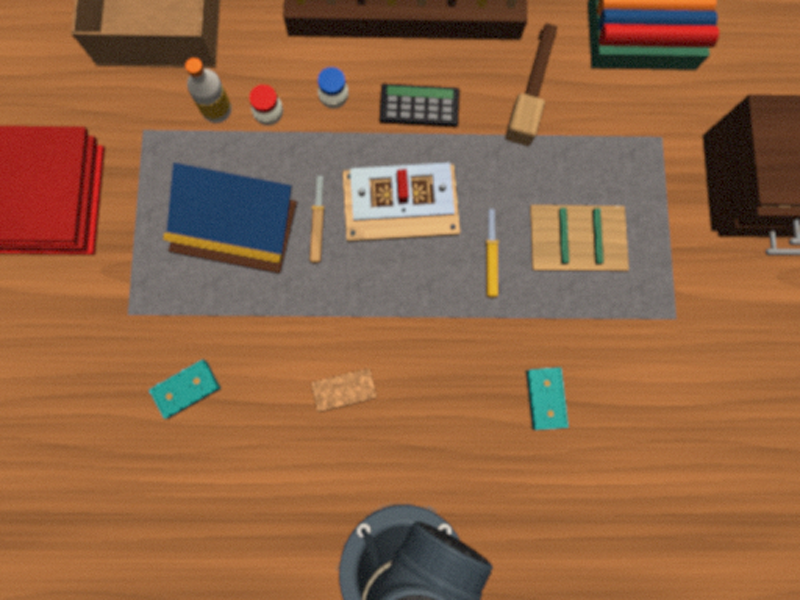

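View pics/scene0.png

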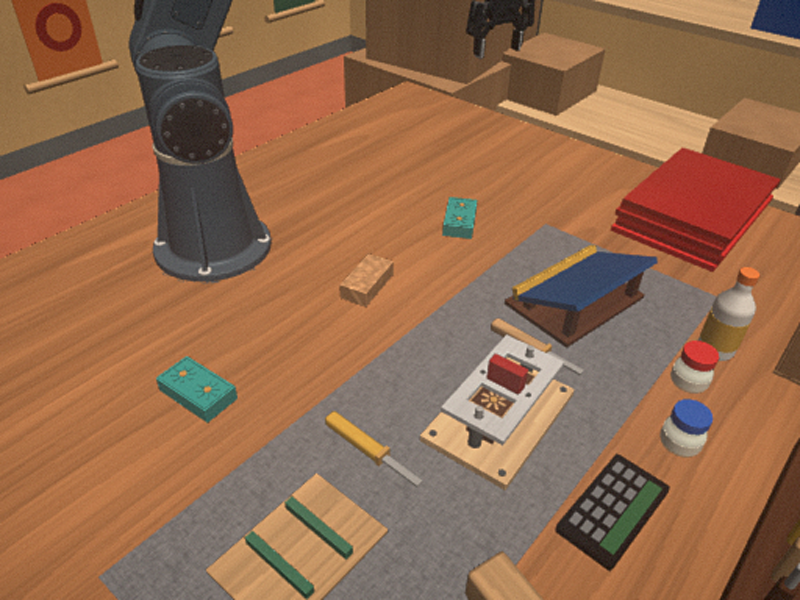

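```bash
python3 - <<'E'
import cv2,numpy as np
from station import cams
M=np.zeros((600,800,3),np.uint8)
T=cams.snapshot("top");S=cams.snapshot("scene");np.save("T.npy",T);np.save("S.npy",S)
def put(im,x,y,w,h,X,Y):
    M[Y:Y+4*h,X:X+4*w]=cv2.resize(im[y:y+h,x:x+w],None,fx=4,fy=4,interpolation=cv2.INTER_CUBIC)[:,:,::-1]
put(T,100,98,100,80,0,0);put(T,210,98,98,60,404,0);put(T,332,122,80,60,404,330);put(S,320,155,100,66,0,330)
cv2.imwrite("pics/m.png",M)
E
```

```text
(no output)
```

View pics/m.png

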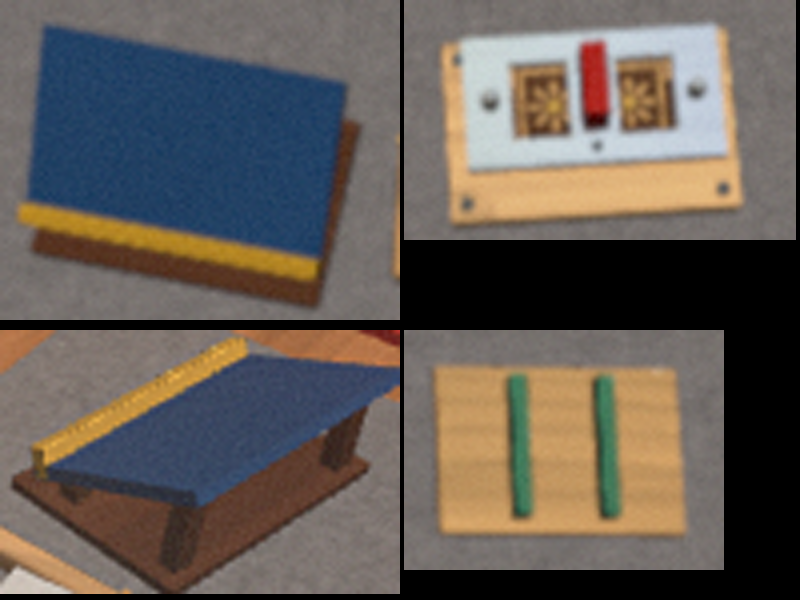

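```bash
cat > h.py <<'E'
import numpy as np
from scipy.optimize import least_squares
from scipy.spatial.transform import Rotation as R
from station import cams
def proj(P,n):
    m=cams.camera_model(n);E=np.array(m['extrinsics']);c=P@E[:3,:3].T+E[:3,3]
    return np.c_[m['fx']*c[:,0]/c[:,2]+m['cx'],m['fy']*c[:,1]/c[:,2]+m['cy']]
def fit(P,px,h,tilt=0,n="top",x0=(.55,0,0)):
    P=np.array(P,float)/1000;px=np.array(px,float)
    def W(p):return (R.from_euler('z',p[2])*R.from_euler('y',-tilt)).apply(P)+[p[0],p[1],h/1000]
    s=least_squares(lambda p:(proj(W(p),n)-px).ravel(),x0,loss='soft_l1',f_scale=1.)
    print(s.x.round(4),(proj(W(s.x),n)-px).round(1).tolist());return s.x
E
python3 - <<'E'
from h import *
mp=lambda L,x,y,X,Y:[((a-X)/4+x-.375,(b-Y)/4+y-.375) for a,b in L]
fit([[73,100,0],[73,-100,0],[-45,100,12],[-45,-100,12]],mp([(44,25),(347,84),(24,204),(320,258)],100,98,0,0),55,np.radians(25),x0=(.55,.25,0))
j=lambda L:mp(L,210,98,404,0)
fit([[45,85,-22],[45,-85,-22],[-45,-85,-30],[-45,85,-30],[0,68,-8],[0,-68,-8],[25,9,14],[25,-9,14]],j([(461,38),(716,25),(728,155),(470,170),(490,96),(697,83),(582,42),(605,41)]),90)
fit([[65,100,14],[-65,100,14],[-65,-100,14]],j([(443,44),(451,221),(741,205)]),0)
fit([[60,85,-14],[60,-85,-14],[-60,-85,-14],[-60,85,-14],[50,30,0],[-50,30,0],[50,-30,0],[-50,-30,0]],mp([(435,367),(676,368),(686,534),(440,534),(517,376),(523,515),(604,377),(610,515)],332,122,404,330),22,x0=(.5,-.2,0))
E
```

```text
[ 0.5748  0.3008 -0.1784] [[0.3, -0.2], [0.2, -1.0], [-0.5, 0.3], [-0.1, 0.7]]
[0.6201 0.0078 0.0745] [[-0.0, 0.3], [0.1, -0.1], [-0.3, 0.7], [-0.2, 0.8], [0.0, -0.3], [0.5, -0.1], [-0.7, -0.5], [0.5, -0.7]]
[0.6207 0.008  0.0687] [[-0.4, -0.5], [-0.0, 0.2], [0.4, 0.2]]
[ 0.5592 -0.3072  0.0022] [[-0.6, -0.2], [-0.3, 0.2], [0.0, 0.5], [-0.3, 0.0], [0.1, -0.5], [0.3, 0.1], [0.0, -0.5], [0.6, 0.3]]
```

Top view: slope at (0.575, 0.301, yaw −0.178), template at (0.620, 0.008, yaw 0.072) and rack at (0.559, −0.307, yaw 0). The jig and template fits agree. Setting out.

{"method": "move_arm", "body": {
  "targets": [
    {"dx":0.72,"dy":-1,"rz":0.036},
    {"dx":0.72,"dy":-1,"rz":0.036},
    {"dx":0.72,"dy":-1,"rz":0.036},
    {"dx":0.72,"dy":-1,"rz":0.036},
    {"dx":0.72,"dy":-1,"rz":0.036},
    {"dx":0.72,"dy":-1,"rz":0.036},
    {"dx":0.72,"dy":-1,"rz":0.036},
    {"dx":0.72,"dy":-1,"rz":0.036},
    {"dx":0.72,"dy":-1,"rz":0.036},
    {"dx":0.72,"dy":-1,"rz":0.036}
  ],
  "claw": 45,
  "newtons": 60
}}

```text
schema error: expected keys dx, dy, dz, rx, ry, rz
```

{"method": "move_arm", "body": {
  "targets": [
    {"dx":0.72,"dy":-1,"rz":0.036},
    {"dx":0.72,"dy":-1,"rz":0.036},
    {"dx":0.72,"dy":-1,"rz":0.036},
    {"dx":0.72,"dy":-1,"rz":0.036},
    {"dx":0.72,"dy":-1,"rz":0.036},
    {"dx":0.72,"dy":-1,"rz":0.036},
    {"dx":0.72,"dy":-1,"rz":0.036},
    {"dx":0.72,"dy":-1,"rz":0.036},
    {"dx":0.72,"dy":-1,"rz":0.036},
    {"dx":0.72,"dy":-1,"rz":0.036}
  ]
}}

```text
schema error: expected keys dx, dy, dz, rx, ry, rz
```

{"method": "move_arm", "body": {
  "targets": [
    {"dx":0.72,"dy":-1},
    {"dx":0.72,"dy":-1},
    {"dx":0.72,"dy":-1},
    {"dx":0.72,"dy":-0.5},
    {"dz":-0.5},
    {"dz":-0.5},
    {"dz":-0.5},
    {},
    {},
    {}
  ]
}}

```text
schema error: expected keys dx, dy, dz, rx, ry, rz
```

{"method": "move_arm", "body": {
  "targets": [
    {"dx":0.72,"dy":-1,"dz":0,"rx":0,"ry":0,"rz":0.036},
    {"dx":0.72,"dy":-1,"dz":0,"rx":0,"ry":0,"rz":0.036},
    {"dx":0.72,"dy":-1,"dz":0,"rx":0,"ry":0,"rz":0.036},
    {"dx":0.72,"dy":-1,"dz":0,"rx":0,"ry":0,"rz":0.036},
    {"dx":0.72,"dy":-1,"dz":0,"rx":0,"ry":0,"rz":0.036},
    {"dx":0.72,"dy":-1,"dz":0,"rx":0,"ry":0,"rz":0.036},
    {"dx":0.72,"dy":-1,"dz":0,"rx":0,"ry":0,"rz":0.036},
    {"dx":0.72,"dy":-1,"dz":0,"rx":0,"ry":0,"rz":0.036},
    {"dx":0.72,"dy":-1,"dz":0,"rx":0,"ry":0,"rz":0.036},
    {"dx":0.72,"dy":-1,"dz":0,"rx":0,"ry":0,"rz":0.036}
  ],
  "claw": 45,
  "newtons": 60
}}

```text
t: 1.45
tcp_pos: [0.3692, 0.3449, 0.2313]
tool_rot: [0.059, 0.998, -0.0, -0.0]
force: [1.0, -0.8, 0.3]
finger_gap: 0.452
gripper_force: 0.0
```

{"method": "move_arm", "body": {
  "targets": [
    {"dx":0.72,"dy":-1,"dz":0,"rx":0,"ry":0,"rz":0.036},
    {"dx":0.72,"dy":-1,"dz":0,"rx":0,"ry":0,"rz":0.036},
    {"dx":0.72,"dy":-1,"dz":0,"rx":0,"ry":0,"rz":0.036},
    {"dx":0.72,"dy":-1,"dz":0,"rx":0,"ry":0,"rz":0.036},
    {"dx":0.72,"dy":-1,"dz":0,"rx":0,"ry":0,"rz":0.036},
    {"dx":0.72,"dy":-1,"dz":0,"rx":0,"ry":0,"rz":0.036},
    {"dx":0.72,"dy":-1,"dz":0,"rx":0,"ry":0,"rz":0.036},
    {"dx":0.72,"dy":-1,"dz":0,"rx":0,"ry":0,"rz":0.036},
    {"dx":0.72,"dy":-1,"dz":0,"rx":0,"ry":0,"rz":0.036},
    {"dx":0.72,"dy":-1,"dz":0,"rx":0,"ry":0,"rz":0.036}
  ]
}}

```text
t: 2.7
tcp_pos: [0.5491, 0.0949, 0.2312]
tool_rot: [-0.035, 0.999, 0.0, -0.0]
force: [-0.2, 0.2, 0.6]
finger_gap: 0.447
gripper_force: 0.0
```

{"method": "move_arm", "body": {
  "targets": [
    {"dx":0.72,"dy":-1,"dz":0,"rx":0,"ry":0,"rz":0},
    {"dx":0.72,"dy":-1,"dz":0,"rx":0,"ry":0,"rz":0},
    {"dx":0.72,"dy":-1,"dz":0,"rx":0,"ry":0,"rz":0},
    {"dx":0.72,"dy":-0.5,"dz":0,"rx":0,"ry":0,"rz":0},
    {"dx":0,"dy":0,"dz":-0.6,"rx":0,"ry":0,"rz":0},
    {"dx":0,"dy":0,"dz":-1,"rx":0,"ry":0,"rz":0},
    {"dx":0,"dy":0,"dz":-0.6,"rx":0,"ry":0,"rz":0},
    {"dx":0,"dy":0,"dz":0,"rx":0,"ry":0,"rz":0},
    {"dx":0,"dy":0,"dz":0,"rx":0,"ry":0,"rz":0},
    {"dx":0,"dy":0,"dz":0,"rx":0,"ry":0,"rz":0}
  ]
}}

```text
t: 3.95
tcp_pos: [0.6213, 0.0084, 0.1773]
tool_rot: [-0.035, 0.999, -0.0, 0.001]
force: [0.3, -0.3, 0.2]
finger_gap: 0.452
gripper_force: 0.0
```

```bash
cat >> h.py <<'E'
import cv2
from station import sensors
def st():
    s=sensors.sense();r=R.from_quat(s['tool_rot']).as_matrix()
    print('t',round(s['t'],2),'tcp',np.round(s['tcp_pos'],4),'yaw_y',np.degrees(np.arctan2(r[1,1],r[0,1])).round(2),'z',r[:,2].round(3),'gap',round(s['finger_gap'],3),'gf',round(s['gripper_force'],1),'F',np.round(s['force'],1),'q',np.round(s['q'],2))
E
python3 -c "
from h import *;st()
im=cams.snapshot('scene')[170:330,240:400];cv2.imwrite('pics/g.png',cv2.resize(im[:,:,::-1],None,fx=3.5,fy=3.5,interpolation=2))"
```

```text
t 3.95 tcp [0.6213 0.0084 0.1773] yaw_y 94.03 z [ 0.002 -0.    -1.   ] gap 0.452 gf 0.0 F [ 0.3 -0.3  0.2] q [-0.17  0.58  1.5   0.    1.06 -1.81]
```

View pics/g.png

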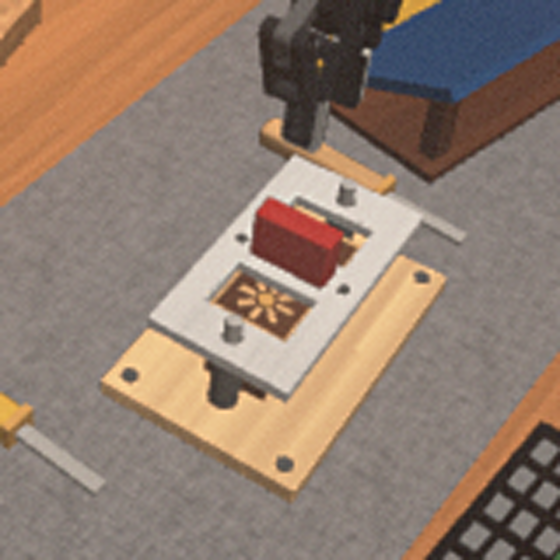

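The gripper is above the handle, with its tips at about crop (305,140). The handle's top centre is at about (297,240). The fit supports this position, so I'm descending and gripping.

{"method": "move_arm", "body": {
  "targets": [
    {"dx":0,"dy":0,"dz":-0.7,"rx":0,"ry":0,"rz":0},
    {"dx":0,"dy":0,"dz":-0.8,"rx":0,"ry":0,"rz":0},
    {"dx":0,"dy":0,"dz":-0.8,"rx":0,"ry":0,"rz":0},
    {"dx":0,"dy":0,"dz":-0.8,"rx":0,"ry":0,"rz":0},
    {"dx":0,"dy":0,"dz":-0.6,"rx":0,"ry":0,"rz":0},
    {"dx":0,"dy":0,"dz":-0.4,"rx":0,"ry":0,"rz":0},
    {"dx":0,"dy":0,"dz":0,"rx":0,"ry":0,"rz":0},
    {"dx":0,"dy":0,"dz":0,"rx":0,"ry":0,"rz":0},
    {"dx":0,"dy":0,"dz":0,"rx":0,"ry":0,"rz":0},
    {"dx":0,"dy":0,"dz":0,"rx":0,"ry":0,"rz":0}
  ]
}}

```text
t: 5.25
tcp_pos: [0.6211, 0.0083, 0.0745]
tool_rot: [-0.035, 0.999, -0.0, 0.001]
force: [0.1, 1.1, 0.2]
finger_gap: 0.45
gripper_force: 0.0
```

```bash
python3 -c "
from h import *;st()
im=cams.snapshot('scene')[170:330,240:400];cv2.imwrite('pics/g2.png',cv2.resize(im[:,:,::-1],None,fx=3.5,fy=3.5,interpolation=2))"
```

```text
t 5.25 tcp [0.6211 0.0083 0.0745] yaw_y 94.02 z [ 0.001 -0.    -1.   ] gap 0.45 gf 0.0 F [0.1 1.1 0.2] q [-0.17  0.73  1.56 -0.    0.85 -1.81]
```

View pics/g2.png

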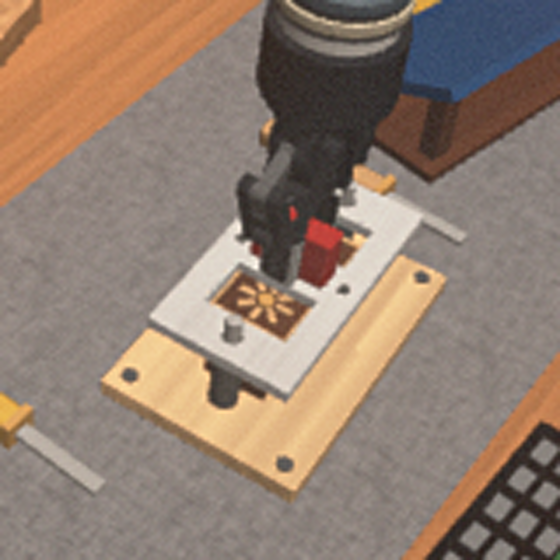

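The fingers straddle the red handle, with the near finger at crop (283,265). Closing, then lifting.

{"method": "move_arm", "body": {
  "targets": [
    {"dx":0,"dy":0,"dz":0,"rx":0,"ry":0,"rz":0},
    {"dx":0,"dy":0,"dz":0,"rx":0,"ry":0,"rz":0},
    {"dx":0,"dy":0,"dz":0,"rx":0,"ry":0,"rz":0},
    {"dx":0,"dy":0,"dz":0,"rx":0,"ry":0,"rz":0},
    {"dx":0,"dy":0,"dz":0,"rx":0,"ry":0,"rz":0},
    {"dx":0,"dy":0,"dz":0,"rx":0,"ry":0,"rz":0},
    {"dx":0,"dy":0,"dz":0.1,"rx":0,"ry":0,"rz":0},
    {"dx":0,"dy":0,"dz":0.1,"rx":0,"ry":0,"rz":0},
    {"dx":0,"dy":0,"dz":0,"rx":0,"ry":0,"rz":0},
    {"dx":0,"dy":0,"dz":0,"rx":0,"ry":0,"rz":0}
  ],
  "claw": 0,
  "newtons": 80
}}

```text
t: 6.55
tcp_pos: [0.6207, 0.0076, 0.0774]
tool_rot: [-0.035, 0.999, -0.0, -0.0]
force: [0.5, -5.4, -4.7]
finger_gap: 0.197
gripper_force: 78.4
```

{"method": "move_arm", "body": {
  "targets": [
    {"dx":0,"dy":-0.03,"dz":0.1,"rx":0,"ry":0,"rz":0},
    {"dx":0,"dy":0,"dz":0.2,"rx":0,"ry":0,"rz":0},
    {"dx":0,"dy":0,"dz":0.3,"rx":0,"ry":0,"rz":0},
    {"dx":0,"dy":0,"dz":0.3,"rx":0,"ry":0,"rz":0},
    {"dx":0,"dy":0,"dz":0.4,"rx":0,"ry":0,"rz":0},
    {"dx":0,"dy":0,"dz":0.5,"rx":0,"ry":0,"rz":0},
    {"dx":0,"dy":0,"dz":0.7,"rx":0,"ry":0,"rz":0},
    {"dx":0,"dy":0,"dz":0.9,"rx":0,"ry":0,"rz":0},
    {"dx":0,"dy":0,"dz":0.9,"rx":0,"ry":0,"rz":0},
    {"dx":0,"dy":0,"dz":0.5,"rx":0,"ry":0,"rz":0}
  ]
}}

```text
t: 7.8
tcp_pos: [0.6214, 0.0076, 0.2012]
tool_rot: [-0.035, 0.999, -0.0, 0.002]
force: [-0.5, -0.0, -4.3]
finger_gap: 0.197
gripper_force: 78.8
```

{"method": "move_arm", "body": {
  "targets": [
    {"dx":-0.2,"dy":0.5,"dz":0,"rx":0,"ry":0,"rz":-0.0473},
    {"dx":-0.2,"dy":0.9,"dz":0,"rx":0,"ry":0,"rz":-0.0473},
    {"dx":-0.2,"dy":0.95,"dz":0,"rx":0,"ry":0,"rz":-0.0473},
    {"dx":-0.2,"dy":0.95,"dz":0,"rx":0,"ry":0,"rz":-0.0473},
    {"dx":-0.2,"dy":0.95,"dz":0,"rx":0,"ry":0,"rz":-0.0473},
    {"dx":-0.2,"dy":0.95,"dz":0,"rx":0,"ry":0,"rz":-0.0473},
    {"dx":-0.2,"dy":0.95,"dz":0,"rx":0,"ry":0,"rz":-0.0473},
    {"dx":-0.2,"dy":0.95,"dz":0,"rx":0,"ry":0,"rz":-0.0473},
    {"dx":-0.2,"dy":0.95,"dz":0,"rx":0,"ry":0,"rz":-0.0473},
    {"dx":-0.2,"dy":0.95,"dz":0,"rx":0,"ry":0,"rz":-0.0473}
  ]
}}

```text
t: 9.05
tcp_pos: [0.5701, 0.2333, 0.199]
tool_rot: [0.089, 0.996, -0.0, -0.0]
force: [0.3, 0.6, -3.6]
finger_gap: 0.197
gripper_force: 78.8
```

{"method": "move_arm", "body": {
  "targets": [
    {"dx":-0.24,"dy":0.9,"dz":0,"rx":0,"ry":0,"rz":0},
    {"dx":-0.24,"dy":0.8,"dz":0,"rx":-0.0164,"ry":-0.0911,"rz":0},
    {"dx":-0.24,"dy":0.7,"dz":0,"rx":-0.0164,"ry":-0.0911,"rz":0},
    {"dx":-0.24,"dy":0.48,"dz":0,"rx":-0.0164,"ry":-0.0911,"rz":0},
    {"dx":0,"dy":0,"dz":-0.2,"rx":-0.0164,"ry":-0.0911,"rz":0},
    {"dx":0,"dy":0,"dz":-0.6,"rx":-0.0164,"ry":-0.0911,"rz":0},
    {"dx":0,"dy":0,"dz":-0.8,"rx":-0.0164,"ry":-0.0911,"rz":0},
    {"dx":0,"dy":0,"dz":-0.4,"rx":-0.0164,"ry":-0.0911,"rz":0},
    {"dx":0,"dy":0,"dz":0,"rx":-0.0164,"ry":-0.0911,"rz":0},
    {"dx":0,"dy":0,"dz":0,"rx":-0.0164,"ry":-0.0911,"rz":0}
  ]
}}

```text
t: 10.3
tcp_pos: [0.5462, 0.3042, 0.1486]
tool_rot: [0.087, 0.972, -0.02, 0.216]
force: [0.4, -0.5, -3.1]
finger_gap: 0.196
gripper_force: 78.9
```

```bash
cat >> h.py <<'E'
O=np.array([.5748,.3008,.055]);SR=(R.from_euler('z',-.178)*R.from_euler('y',-np.radians(25))).as_matrix()
def sl():
    s=sensors.sense();r=SR.T@R.from_quat(s['tool_rot']).as_matrix()
    print('tcp in slope mm',(1000*SR.T@(s['tcp_pos']-O)).round(1),'tool y,z in slope',r[:,1].round(3),r[:,2].round(3))
E
python3 -c "
from h import *;st();sl()
im=cams.snapshot('scene')[130:240,290:440];cv2.imwrite('pics/p.png',cv2.resize(im[:,:,::-1],None,fx=4,fy=4,interpolation=2))"
```

```text
t 10.3 tcp [0.5462 0.3042 0.1486] yaw_y 79.76 z [ 0.416 -0.076 -0.906] gap 0.196 gf 78.9 F [ 0.4 -0.5 -3.1] q [ 0.45  0.57  1.76 -0.53  0.51 -0.52]
tcp in slope mm [13.5 -1.7 97. ] tool y,z in slope [ 0.     1.    -0.001] [-0.    -0.001 -1.   ]
```

View pics/p.png

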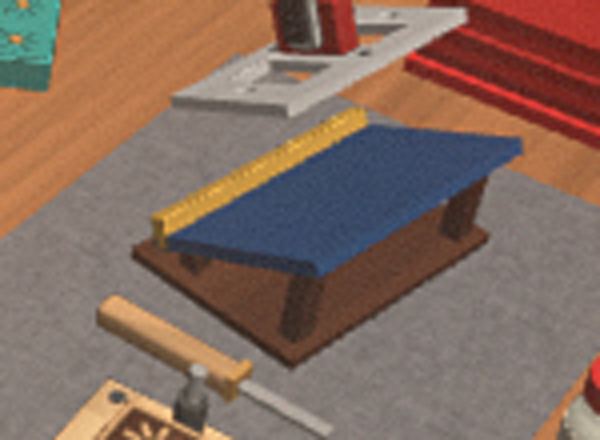

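Template held at the slope's angle. The fit puts it about 8 mm up-slope and 80 mm off the face. Lowering it along the normal.

{"method": "move_arm", "body": {
  "targets": [
    {"dx":0.1,"dy":-0.01,"dz":-0.29,"rx":0,"ry":0,"rz":0},
    {"dx":0.174,"dy":-0.02,"dz":-0.5,"rx":0,"ry":0,"rz":0},
    {"dx":0.174,"dy":-0.02,"dz":-0.5,"rx":0,"ry":0,"rz":0},
    {"dx":0.174,"dy":-0.02,"dz":-0.5,"rx":0,"ry":0,"rz":0},
    {"dx":0.174,"dy":-0.02,"dz":-0.5,"rx":0,"ry":0,"rz":0},
    {"dx":0.15,"dy":-0.02,"dz":-0.43,"rx":0,"ry":0,"rz":0},
    {"dx":0.1,"dy":-0.01,"dz":-0.28,"rx":0,"ry":0,"rz":0},
    {"dx":0,"dy":0,"dz":0,"rx":0,"ry":0,"rz":0},
    {"dx":0,"dy":0,"dz":0,"rx":0,"ry":0,"rz":0},
    {"dx":0,"dy":0,"dz":0,"rx":0,"ry":0,"rz":0}
  ]
}}

```text
t: 11.6
tcp_pos: [0.573, 0.3018, 0.0744]
tool_rot: [0.086, 0.972, -0.019, 0.216]
force: [0.6, 0.6, -3.0]
finger_gap: 0.202
gripper_force: 78.9
```

```bash
python3 -c "
from h import *;st();sl()
im=cams.snapshot('scene')[130:240,290:440];cv2.imwrite('pics/p2.png',cv2.resize(im[:,:,::-1],None,fx=5,fy=5,interpolation=2))"
```

```text
t 11.6 tcp [0.573  0.3018 0.0744] yaw_y 79.84 z [ 0.417 -0.074 -0.906] gap 0.202 gf 78.9 F [ 0.6  0.6 -3. ] q [ 0.42  0.71  1.75 -0.67  0.39 -0.38]
tcp in slope mm [ 6.4  0.6 18.4] tool y,z in slope [-0.001  1.     0.001] [ 0.001  0.001 -1.   ]
```

View pics/p2.png

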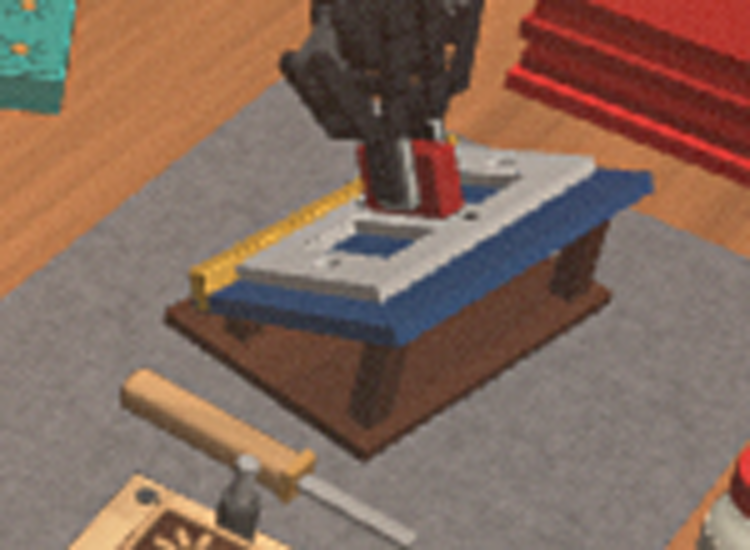

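The template is parallel to the face, a few mm above it, and just up-slope of the yellow ledge. Touching down.

{"method": "move_arm", "body": {
  "targets": [
    {"dx":0.02,"dy":0,"dz":-0.036,"rx":0,"ry":0,"rz":0},
    {"dx":0.02,"dy":0,"dz":-0.036,"rx":0,"ry":0,"rz":0},
    {"dx":0.02,"dy":0,"dz":-0.036,"rx":0,"ry":0,"rz":0},
    {"dx":0.02,"dy":0,"dz":-0.036,"rx":0,"ry":0,"rz":0},
    {"dx":0.02,"dy":0,"dz":-0.036,"rx":0,"ry":0,"rz":0},
    {"dx":0,"dy":0,"dz":0,"rx":0,"ry":0,"rz":0},
    {"dx":0,"dy":0,"dz":0,"rx":0,"ry":0,"rz":0},
    {"dx":0,"dy":0,"dz":0,"rx":0,"ry":0,"rz":0},
    {"dx":0,"dy":0,"dz":0,"rx":0,"ry":0,"rz":0},
    {"dx":0,"dy":0,"dz":0,"rx":0,"ry":0,"rz":0}
  ]
}}

```text
t: 12.9
tcp_pos: [0.5744, 0.3017, 0.0711]
tool_rot: [0.086, 0.972, -0.02, 0.216]
force: [-8.5, 1.2, 10.6]
finger_gap: 0.196
gripper_force: 81.4
```

```bash
python3 -c "
from h import *;st();sl()"
```

```text
t 12.9 tcp [0.5744 0.3017 0.0711] yaw_y 79.84 z [ 0.416 -0.075 -0.906] gap 0.196 gf 81.4 F [-8.5  1.2 10.6] q [ 0.42  0.72  1.74 -0.68  0.39 -0.38]
tcp in slope mm [ 6.3  0.8 14.9] tool y,z in slope [-0.001  1.    -0.001] [ 0.001 -0.001 -1.   ]
```

{"method": "move_arm", "body": {
  "targets": [
    {"dx":-0.036,"dy":0.006,"dz":-0.017,"rx":0,"ry":0,"rz":0},
    {"dx":-0.036,"dy":0.006,"dz":-0.017,"rx":0,"ry":0,"rz":0},
    {"dx":-0.036,"dy":0.006,"dz":-0.017,"rx":0,"ry":0,"rz":0},
    {"dx":-0.036,"dy":0.006,"dz":-0.017,"rx":0,"ry":0,"rz":0},
    {"dx":-0.036,"dy":0.006,"dz":-0.017,"rx":0,"ry":0,"rz":0},
    {"dx":0,"dy":0,"dz":0,"rx":0,"ry":0,"rz":0},
    {"dx":0,"dy":0,"dz":0,"rx":0,"ry":0,"rz":0},
    {"dx":0,"dy":0,"dz":0,"rx":0,"ry":0,"rz":0},
    {"dx":0,"dy":0,"dz":0,"rx":0,"ry":0,"rz":0},
    {"dx":0,"dy":0,"dz":0,"rx":0,"ry":0,"rz":0}
  ]
}}

```text
t: 14.15
tcp_pos: [0.5738, 0.3023, 0.0709]
tool_rot: [0.086, 0.972, -0.019, 0.219]
force: [-0.7, -2.6, 12.7]
finger_gap: 0.197
gripper_force: 80.8
```

```bash
python3 -c "
from h import *;st();sl();print(SR.T@sensors.sense()['force'])"
```

```text
t 14.15 tcp [0.5738 0.3023 0.0709] yaw_y 79.89 z [ 0.422 -0.075 -0.904] gap 0.197 gf 80.8 F [-0.7 -2.6 12.7] q [ 0.42  0.72  1.75 -0.7   0.38 -0.35]
tcp in slope mm [ 5.5  1.3 14.9] tool y,z in slope [-0.001  1.     0.001] [ 0.006  0.001 -1.   ]
[ 5.12901455 -2.65440599 11.61259937]
```

{"method": "move_arm", "body": {
  "targets": [
    {"dx":-0.012,"dy":0.002,"dz":0.027,"rx":0,"ry":0,"rz":0},
    {"dx":-0.012,"dy":0.002,"dz":0.027,"rx":0,"ry":0,"rz":0},
    {"dx":0,"dy":0,"dz":0,"rx":0,"ry":0,"rz":0},
    {"dx":0,"dy":0,"dz":0,"rx":0,"ry":0,"rz":0},
    {"dx":0,"dy":0,"dz":0,"rx":0,"ry":0,"rz":0},
    {"dx":0,"dy":0,"dz":0,"rx":0,"ry":0,"rz":0},
    {"dx":0,"dy":0,"dz":0,"rx":0,"ry":0,"rz":0},
    {"dx":0,"dy":0,"dz":0,"rx":0,"ry":0,"rz":0},
    {"dx":0,"dy":0,"dz":0,"rx":0,"ry":0,"rz":0},
    {"dx":0,"dy":0,"dz":0,"rx":0,"ry":0,"rz":0}
  ]
}}

```text
t: 15.4
tcp_pos: [0.5717, 0.303, 0.0699]
tool_rot: [0.086, 0.972, -0.019, 0.217]
force: [0.9, -0.1, 6.6]
finger_gap: 0.198
gripper_force: 80.1
```

```bash
python3 -c "
from h import *;st();sl();print(SR.T@sensors.sense()['force'])
im=cams.snapshot('scene')[140:220,310:430];cv2.imwrite('pics/p3.png',cv2.resize(im[:,:,::-1],None,fx=6,fy=6,interpolation=2))"
```

```text
t 15.4 tcp [0.5717 0.303  0.0699] yaw_y 79.92 z [ 0.419 -0.074 -0.905] gap 0.198 gf 80.1 F [ 0.9 -0.1  6.6] q [ 0.43  0.72  1.75 -0.7   0.38 -0.35]
tcp in slope mm [ 3.1  1.6 14.9] tool y,z in slope [-0.002  1.     0.001] [ 0.003  0.001 -1.   ]
[3.64619268 0.08216958 5.58017275]
```

View pics/p3.png

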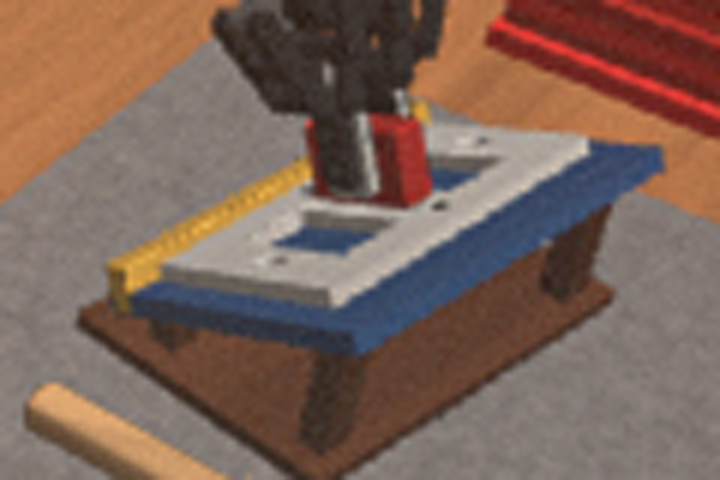

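It had been stuck by friction and has now slid to within about 2 mm of the ledge. Easing the pressure and sliding the remainder.

{"method": "move_arm", "body": {
  "targets": [
    {"dx":-0.042,"dy":0.007,"dz":-0.002,"rx":0,"ry":0,"rz":0},
    {"dx":-0.042,"dy":0.007,"dz":-0.002,"rx":0,"ry":0,"rz":0},
    {"dx":0,"dy":0,"dz":0,"rx":0,"ry":0,"rz":0},
    {"dx":0,"dy":0,"dz":0,"rx":0,"ry":0,"rz":0},
    {"dx":0,"dy":0,"dz":0,"rx":0,"ry":0,"rz":0},
    {"dx":0,"dy":0,"dz":0,"rx":0,"ry":0,"rz":0},
    {"dx":0,"dy":0,"dz":0,"rx":0,"ry":0,"rz":0},
    {"dx":0,"dy":0,"dz":0,"rx":0,"ry":0,"rz":0},
    {"dx":0,"dy":0,"dz":0,"rx":0,"ry":0,"rz":0},
    {"dx":0,"dy":0,"dz":0,"rx":0,"ry":0,"rz":0}
  ]
}}

```text
t: 16.7
tcp_pos: [0.5693, 0.3029, 0.0689]
tool_rot: [0.087, 0.972, -0.019, 0.216]
force: [5.7, -1.3, 4.8]
finger_gap: 0.199
gripper_force: 79.5
```

```bash
python3 -c "
from h import *;st();sl();print(SR.T@sensors.sense()['force'])"
```

```text
t 16.7 tcp [0.5693 0.3029 0.0689] yaw_y 79.79 z [ 0.417 -0.074 -0.906] gap 0.199 gf 79.5 F [ 5.7 -1.3  4.8] q [ 0.43  0.72  1.76 -0.7   0.38 -0.35]
tcp in slope mm [ 0.6  1.1 15.1] tool y,z in slope [0.001 1.    0.001] [ 0.001  0.001 -1.   ]
[ 7.28664236 -0.27484606  1.90065656]
```

Against the ledge: the up-slope force is 7 N. Releasing, then backing out along the normal.

{"method": "move_arm", "body": {
  "targets": [
    {"dx":0,"dy":0,"dz":0,"rx":0,"ry":0,"rz":0},
    {"dx":0,"dy":0,"dz":0,"rx":0,"ry":0,"rz":0},
    {"dx":0,"dy":0,"dz":0,"rx":0,"ry":0,"rz":0},
    {"dx":0,"dy":0,"dz":0,"rx":0,"ry":0,"rz":0},
    {"dx":-0.1,"dy":0.02,"dz":0.22,"rx":0,"ry":0,"rz":0},
    {"dx":-0.2,"dy":0.04,"dz":0.44,"rx":0,"ry":0,"rz":0},
    {"dx":-0.3,"dy":0.05,"dz":0.65,"rx":0,"ry":0,"rz":0},
    {"dx":-0.3,"dy":0.05,"dz":0.65,"rx":0,"ry":0,"rz":0},
    {"dx":-0.2,"dy":0.04,"dz":0.6,"rx":0,"ry":0,"rz":0},
    {"dx":0,"dy":0,"dz":0.8,"rx":0,"ry":0,"rz":0}
  ],
  "claw": 50
}}

```text
t: 17.95
tcp_pos: [0.5397, 0.3079, 0.1536]
tool_rot: [0.086, 0.973, -0.019, 0.215]
force: [0.6, 0.1, -0.4]
finger_gap: 0.502
gripper_force: 0.0
```

```bash
python3 -c "
from h import *;st();sl()
T=cams.snapshot('top');S=cams.snapshot('scene');M=np.zeros((600,800,3),np.uint8)
M[:320,:400]=cv2.resize(T[98:178,100:200],None,fx=4,fy=4,interpolation=2)
M[:240,404:796]=cv2.resize(T[98:158,210:308],None,fx=4,fy=4,interpolation=2)
M[330:594,:480]=cv2.resize(S[150:216,310:430],None,fx=4,fy=4,interpolation=2)
cv2.imwrite('pics/r.png',M[:,:,::-1])"
```

```text
t 17.95 tcp [0.5397 0.3079 0.1536] yaw_y 79.87 z [ 0.415 -0.075 -0.907] gap 0.502 gf 0.0 F [ 0.6  0.1 -0.4] q [ 0.46  0.56  1.76 -0.53  0.52 -0.51]
tcp in slope mm [  9.2   0.7 104.5] tool y,z in slope [-0.001  1.     0.   ] [-0.001  0.    -1.   ]
```

View pics/r.png

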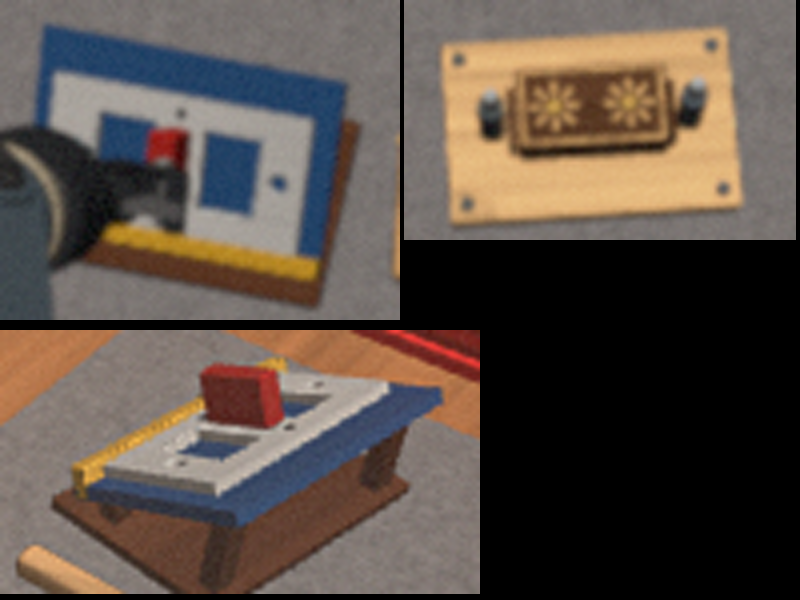

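The template lies flat against the ledge and centred. The block's top is centred near montage (594,105) on the jig. Going to the block, fully open.

{"method": "move_arm", "body": {
  "targets": [
    {"dx":0.32,"dy":-0.4,"dz":0.4,"rx":0.0148,"ry":0.082,"rz":0},
    {"dx":0.32,"dy":-0.9,"dz":0.4,"rx":0.0148,"ry":0.082,"rz":0},
    {"dx":0.32,"dy":-0.95,"dz":0.3,"rx":0.0148,"ry":0.082,"rz":0},
    {"dx":0.32,"dy":-0.95,"dz":0.3,"rx":0.0148,"ry":0.082,"rz":0},
    {"dx":0.32,"dy":-0.95,"dz":0.2,"rx":0.0148,"ry":0.082,"rz":0},
    {"dx":0.32,"dy":-0.95,"dz":0.2,"rx":0.0148,"ry":0.082,"rz":0},
    {"dx":0.32,"dy":-0.95,"dz":0.1,"rx":0.0148,"ry":0.082,"rz":0},
    {"dx":0.32,"dy":-0.95,"dz":0,"rx":0.0148,"ry":0.082,"rz":0},
    {"dx":0.32,"dy":-0.95,"dz":0,"rx":0.0148,"ry":0.082,"rz":0},
    {"dx":0.32,"dy":-0.95,"dz":0,"rx":0.0148,"ry":0.082,"rz":0}
  ],
  "claw": 100
}}

```text
t: 19.3
tcp_pos: [0.6205, 0.0844, 0.1994]
tool_rot: [0.089, 0.996, 0.0, -0.001]
force: [-0.0, 0.1, -0.2]
finger_gap: 1.004
gripper_force: 0.0
```

{"method": "move_arm", "body": {
  "targets": [
    {"dx":0,"dy":-0.8,"dz":0,"rx":0,"ry":0,"rz":-0.26},
    {"dx":0,"dy":-0.8,"dz":0,"rx":0,"ry":0,"rz":-0.26},
    {"dx":0,"dy":-0.7,"dz":0,"rx":0,"ry":0,"rz":-0.26},
    {"dx":0,"dy":-0.6,"dz":0,"rx":0,"ry":0,"rz":-0.26},
    {"dx":0,"dy":-0.2,"dz":0,"rx":0,"ry":0,"rz":-0.26},
    {"dx":0,"dy":0,"dz":0,"rx":0,"ry":0,"rz":-0.26},
    {"dx":0,"dy":0,"dz":0,"rx":0,"ry":0,"rz":-0.26},
    {"dx":0,"dy":0,"dz":0,"rx":0,"ry":0,"rz":-0.26},
    {"dx":0,"dy":0,"dz":0,"rx":0,"ry":0,"rz":-0.26},
    {"dx":0,"dy":0,"dz":0,"rx":0,"ry":0,"rz":-0.187}
  ]
}}

```text
t: 20.55
tcp_pos: [0.6202, 0.0078, 0.1994]
tool_rot: [0.683, 0.73, -0.0, -0.0]
force: [0.3, -0.2, -0.4]
finger_gap: 1.002
gripper_force: 0.0
```

```bash
python3 -c "
from h import *;st()
L=[(520,69),(665,66),(668,140),(520,146)]
fit([[28,50,13],[28,-50,13],[-28,-50,13],[-28,50,13]],[((a-404)/4+210-.375,b/4+98-.375) for a,b in L],43)"
```

```text
t 20.55 tcp [0.6202 0.0078 0.1994] yaw_y 3.81 z [-0.001  0.    -1.   ] gap 1.002 gf 0.0 F [ 0.3 -0.2 -0.4] q [-0.17  0.56  1.48 -0.    1.11 -0.23]
[0.6184 0.0078 0.0388] [[-0.8, -0.5], [0.3, -0.6], [0.5, 0.9], [-0.2, 0.3]]
```

{"method": "move_arm", "body": {
  "targets": [
    {"dx":0,"dy":0,"dz":-0.5,"rx":0,"ry":0,"rz":0},
    {"dx":0,"dy":0,"dz":-0.9,"rx":0,"ry":0,"rz":0},
    {"dx":0,"dy":0,"dz":-0.9,"rx":0,"ry":0,"rz":0},
    {"dx":0,"dy":0,"dz":-0.9,"rx":0,"ry":0,"rz":0},
    {"dx":0,"dy":0,"dz":-0.9,"rx":0,"ry":0,"rz":0},
    {"dx":0,"dy":0,"dz":-0.9,"rx":0,"ry":0,"rz":0},
    {"dx":0,"dy":0,"dz":-0.9,"rx":0,"ry":0,"rz":0},
    {"dx":0,"dy":0,"dz":-0.7,"rx":0,"ry":0,"rz":0},
    {"dx":0,"dy":0,"dz":-0.5,"rx":0,"ry":0,"rz":0},
    {"dx":0,"dy":0,"dz":0,"rx":0,"ry":0,"rz":0}
  ]
}}

```text
t: 21.8
tcp_pos: [0.6199, 0.0079, 0.0213]
tool_rot: [0.682, 0.732, -0.0, -0.001]
force: [-0.3, -1.1, -0.4]
finger_gap: 0.998
gripper_force: 0.0
```

{"method": "move_arm", "body": {
  "targets": [
    {"dx":0,"dy":0,"dz":0,"rx":0,"ry":0,"rz":0},
    {"dx":0,"dy":0,"dz":0,"rx":0,"ry":0,"rz":0},
    {"dx":0,"dy":0,"dz":0,"rx":0,"ry":0,"rz":0},
    {"dx":0,"dy":0,"dz":0,"rx":0,"ry":0,"rz":0},
    {"dx":0,"dy":0,"dz":0,"rx":0,"ry":0,"rz":0},
    {"dx":0,"dy":0,"dz":0,"rx":0,"ry":0,"rz":0},
    {"dx":0,"dy":0,"dz":0,"rx":0,"ry":0,"rz":0},
    {"dx":0,"dy":0,"dz":0,"rx":0,"ry":0,"rz":0},
    {"dx":0,"dy":0,"dz":0,"rx":0,"ry":0,"rz":0},
    {"dx":0,"dy":0,"dz":0,"rx":0,"ry":0,"rz":0}
  ],
  "claw": 0,
  "newtons": 60
}}

```text
t: 23.05
tcp_pos: [0.6214, 0.0076, 0.0236]
tool_rot: [0.682, 0.731, 0.001, 0.001]
force: [-0.9, -0.3, 5.9]
finger_gap: 0.644
gripper_force: 65.7
```

{"method": "move_arm", "body": {
  "targets": [
    {"dx":0,"dy":0,"dz":0.2,"rx":0,"ry":0,"rz":0},
    {"dx":0,"dy":0,"dz":0.4,"rx":0,"ry":0,"rz":0},
    {"dx":0,"dy":0,"dz":0.6,"rx":0,"ry":0,"rz":0},
    {"dx":0,"dy":0,"dz":0.8,"rx":0,"ry":0,"rz":0},
    {"dx":0,"dy":0,"dz":0.8,"rx":0,"ry":0,"rz":0},
    {"dx":0,"dy":0,"dz":0.8,"rx":0,"ry":0,"rz":0},
    {"dx":0,"dy":0,"dz":0.5,"rx":0,"ry":0,"rz":0},
    {"dx":0,"dy":-0.4,"dz":0,"rx":0,"ry":0,"rz":0},
    {"dx":0,"dy":-0.9,"dz":0,"rx":0,"ry":0,"rz":0},
    {"dx":0,"dy":-1,"dz":0,"rx":0,"ry":0,"rz":0}
  ]
}}

```text
t: 24.3
tcp_pos: [0.62, -0.0514, 0.1239]
tool_rot: [0.682, 0.732, -0.001, -0.001]
force: [-0.4, -0.5, -2.2]
finger_gap: 0.643
gripper_force: 65.0
```

{"method": "move_arm", "body": {
  "targets": [
    {"dx":-0.25,"dy":-1,"dz":0,"rx":0,"ry":0,"rz":-0.0133},
    {"dx":-0.25,"dy":-1,"dz":0,"rx":0,"ry":0,"rz":-0.0133},
    {"dx":-0.25,"dy":-1,"dz":0,"rx":0,"ry":0,"rz":-0.0133},
    {"dx":-0.25,"dy":-1,"dz":0,"rx":0,"ry":0,"rz":-0.0133},
    {"dx":-0.25,"dy":-1,"dz":0,"rx":0,"ry":0,"rz":-0.0133},
    {"dx":-0.25,"dy":-1,"dz":0,"rx":0,"ry":0,"rz":-0.0133},
    {"dx":-0.25,"dy":-1,"dz":0,"rx":0,"ry":0,"rz":-0.0133},
    {"dx":-0.25,"dy":-1,"dz":0,"rx":0,"ry":0,"rz":-0.0133},
    {"dx":-0.25,"dy":-1,"dz":0,"rx":0,"ry":0,"rz":-0.0133},
    {"dx":-0.2,"dy":-0.9,"dz":0,"rx":0,"ry":0,"rz":-0.0133}
  ]
}}

```text
t: 25.55
tcp_pos: [0.5579, -0.2994, 0.1238]
tool_rot: [0.708, 0.707, -0.0, -0.001]
force: [-0.6, 0.5, -1.2]
finger_gap: 0.645
gripper_force: 65.0
```

{"method": "move_arm", "body": {
  "targets": [
    {"dx":0,"dy":-0.4,"dz":0,"rx":0,"ry":0,"rz":0},
    {"dx":0,"dy":0,"dz":-0.4,"rx":0,"ry":0,"rz":0},
    {"dx":0,"dy":0,"dz":-0.8,"rx":0,"ry":0,"rz":0},
    {"dx":0,"dy":0,"dz":-0.8,"rx":0,"ry":0,"rz":0},
    {"dx":0,"dy":0,"dz":-0.6,"rx":0,"ry":0,"rz":0},
    {"dx":0,"dy":0,"dz":-0.4,"rx":0,"ry":0,"rz":0},
    {"dx":0,"dy":0,"dz":0,"rx":0,"ry":0,"rz":0},
    {"dx":0,"dy":0,"dz":0,"rx":0,"ry":0,"rz":0},
    {"dx":0,"dy":0,"dz":0,"rx":0,"ry":0,"rz":0},
    {"dx":0,"dy":0,"dz":0,"rx":0,"ry":0,"rz":0}
  ]
}}

```text
t: 26.8
tcp_pos: [0.5597, -0.3075, 0.0506]
tool_rot: [0.707, 0.707, 0.0, 0.001]
force: [-0.3, 1.0, -2.1]
finger_gap: 0.648
gripper_force: 64.9
```

```bash
python3 -c "
from h import *;st()
T=cams.snapshot('top');S=cams.snapshot('scene');M=np.zeros((600,800,3),np.uint8)
M[:240,:320]=cv2.resize(T[122:182,332:412],None,fx=4,fy=4,interpolation=2)
M[:320,330:730]=cv2.resize(T[98:178,100:200],None,fx=4,fy=4,interpolation=2)
M[330:600,:450]=cv2.resize(S[290:380,120:270],None,fx=3,fy=3,interpolation=2)
cv2.imwrite('pics/b.png',M[:,:,::-1])"
```

```text
t 26.8 tcp [ 0.5597 -0.3075  0.0506] yaw_y 0.03 z [ 0.001 -0.001 -1.   ] gap 0.648 gf 64.9 F [-0.3  1.  -2.1] q [-0.68  0.78  1.52  0.    0.84 -0.68]
```

View pics/b.png

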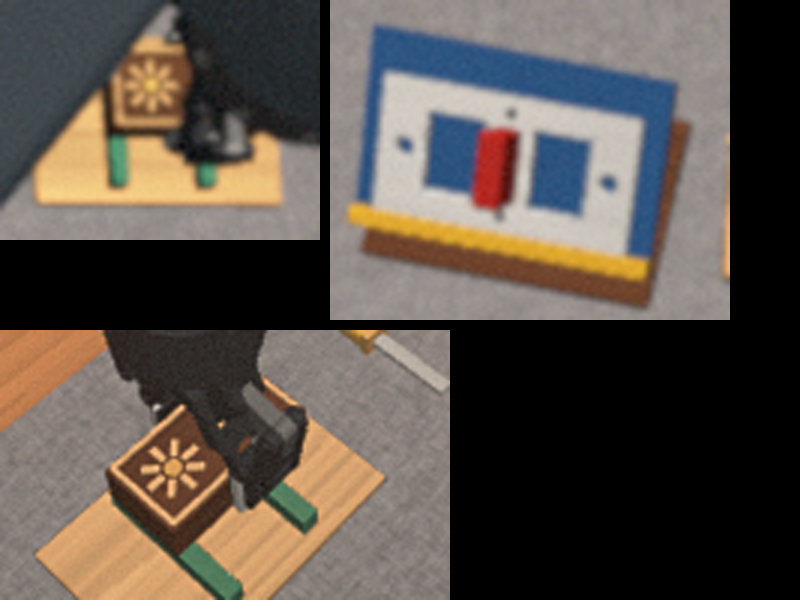

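Template seated, and the block is level over the rack middle. Lowering it gently.

{"method": "move_arm", "body": {
  "targets": [
    {"dx":0,"dy":0,"dz":-0.3,"rx":0,"ry":0,"rz":0},
    {"dx":0,"dy":0,"dz":-0.4,"rx":0,"ry":0,"rz":0},
    {"dx":0,"dy":0,"dz":-0.3,"rx":0,"ry":0,"rz":0},
    {"dx":0,"dy":0,"dz":-0.15,"rx":0,"ry":0,"rz":0},
    {"dx":0,"dy":0,"dz":-0.1,"rx":0,"ry":0,"rz":0},
    {"dx":0,"dy":0,"dz":-0.06,"rx":0,"ry":0,"rz":0},
    {"dx":0,"dy":0,"dz":-0.06,"rx":0,"ry":0,"rz":0},
    {"dx":0,"dy":0,"dz":-0.06,"rx":0,"ry":0,"rz":0},
    {"dx":0,"dy":0,"dz":0,"rx":0,"ry":0,"rz":0},
    {"dx":0,"dy":0,"dz":0,"rx":0,"ry":0,"rz":0}
  ]
}}

```text
t: 28.15
tcp_pos: [0.5596, -0.3074, 0.0156]
tool_rot: [0.707, 0.707, 0.0, 0.0]
force: [-2.0, 0.8, 5.4]
finger_gap: 0.642
gripper_force: 65.7
```

{"method": "move_arm", "body": {
  "targets": [
    {"dx":0,"dy":0,"dz":-0.02,"rx":0,"ry":0,"rz":0},
    {"dx":0,"dy":0,"dz":0,"rx":0,"ry":0,"rz":0},
    {"dx":0,"dy":0,"dz":0,"rx":0,"ry":0,"rz":0},
    {"dx":0,"dy":0,"dz":0,"rx":0,"ry":0,"rz":0},
    {"dx":0,"dy":0,"dz":0,"rx":0,"ry":0,"rz":0},
    {"dx":0,"dy":0,"dz":0,"rx":0,"ry":0,"rz":0},
    {"dx":0,"dy":0,"dz":0,"rx":0,"ry":0,"rz":0},
    {"dx":0,"dy":0,"dz":0,"rx":0,"ry":0,"rz":0},
    {"dx":0,"dy":0,"dz":0,"rx":0,"ry":0,"rz":0},
    {"dx":0,"dy":0,"dz":0,"rx":0,"ry":0,"rz":0}
  ]
}}

```text
t: 29.4
tcp_pos: [0.5596, -0.3074, 0.0156]
tool_rot: [0.707, 0.707, 0.0, 0.0]
force: [-2.1, 0.9, 7.9]
finger_gap: 0.647
gripper_force: 66.1
```

{"method": "move_arm", "body": {
  "targets": [
    {"dx":0,"dy":0,"dz":0,"rx":0,"ry":0,"rz":0},
    {"dx":0,"dy":0,"dz":0,"rx":0,"ry":0,"rz":0},
    {"dx":0,"dy":0,"dz":0,"rx":0,"ry":0,"rz":0},
    {"dx":0,"dy":0,"dz":0,"rx":0,"ry":0,"rz":0},
    {"dx":0,"dy":0,"dz":0,"rx":0,"ry":0,"rz":0},
    {"dx":0,"dy":0,"dz":0.2,"rx":0,"ry":0,"rz":0},
    {"dx":0,"dy":0,"dz":0.4,"rx":0,"ry":0,"rz":0},
    {"dx":0,"dy":0,"dz":0.6,"rx":0,"ry":0,"rz":0},
    {"dx":0,"dy":0,"dz":0.8,"rx":0,"ry":0,"rz":0},
    {"dx":0,"dy":0,"dz":0.8,"rx":0,"ry":0,"rz":0}
  ],
  "claw": 100
}}

```text
t: 30.65
tcp_pos: [0.5597, -0.3075, 0.0857]
tool_rot: [0.707, 0.707, 0.0, 0.001]
force: [-0.3, 0.5, 0.8]
finger_gap: 1.001
gripper_force: 0.0
```

{"method": "move_arm", "body": {
  "targets": [
    {"dx":0,"dy":0,"dz":0.9,"rx":0,"ry":0,"rz":0},
    {"dx":0,"dy":0,"dz":0.9,"rx":0,"ry":0,"rz":0},
    {"dx":0,"dy":0,"dz":0.9,"rx":0,"ry":0,"rz":0},
    {"dx":-0.5,"dy":0,"dz":0.5,"rx":0,"ry":0,"rz":0},
    {"dx":-0.8,"dy":0,"dz":0,"rx":0,"ry":0,"rz":0},
    {"dx":-0.8,"dy":0,"dz":0,"rx":0,"ry":0,"rz":0},
    {"dx":-0.5,"dy":0,"dz":0,"rx":0,"ry":0,"rz":0},
    {"dx":0,"dy":0,"dz":0,"rx":0,"ry":0,"rz":0},
    {"dx":0,"dy":0,"dz":0,"rx":0,"ry":0,"rz":0},
    {"dx":0,"dy":0,"dz":0,"rx":0,"ry":0,"rz":0}
  ]
}}

```text
t: 31.9
tcp_pos: [0.4951, -0.3074, 0.1637]
tool_rot: [0.707, 0.707, 0.0, 0.0]
force: [0.6, 1.0, -0.2]
finger_gap: 0.996
gripper_force: 0.0
```

```bash
python3 -c "
from h import *;st()
S=cams.snapshot('scene');cv2.imwrite('pics/f.png',cv2.resize(S[140:384,100:440,::-1],None,fx=2.3,fy=2.3,interpolation=2))"
```

```text
t 31.9 tcp [ 0.4951 -0.3074  0.1637] yaw_y 0.05 z [ 0.001 -0.    -1.   ] gap 0.996 gf 0.0 F [ 0.6  1.  -0.2] q [-0.75  0.56  1.61  0.    0.98 -0.75]
```

View pics/f.png

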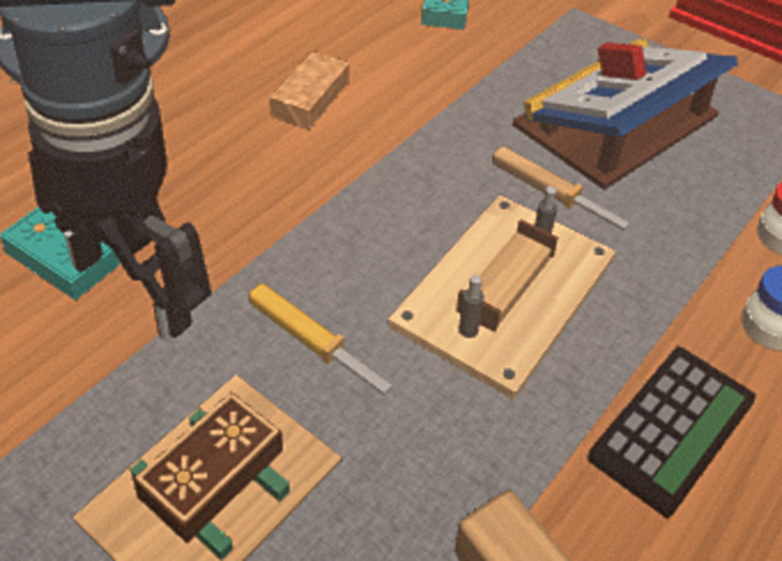

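The block lies carved face up across both bearers, around (208,465). The template sits against the ledge at the top right, the gripper is clear, and the other objects look unmoved.

```bash
python3 -c "
from station import order;print(order.sign_off())"
```

```text
the job is handed in; nothing more can be done
None
```

I handed the job in with the template flat on the slope against the yellow ledge and the block carved face up across both green bearers. Sign-off came about 32 s in, with the gripper clear of everything; it gave no pass or fail result.

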